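# Slide the dish carriage to its reading stop

## Task

The carriage that carries the petri dish is held on its rail by a spring brake: with a fingertip, press down the ribbed plate in the middle of the carriage and, keeping it pressed, push the carriage along the rail until it rests against the stop that bears the round disc. Then let the plate come up again, so that the brake holds the carriage there, and move clear. Never shift the carriage with the plate up, never grip anything or touch the dish or the carriage's outer ends, and leave the things standing round about where they are.

Things in the scene. Friction and masses are not known exactly. Their poses are not given: they have to be found in the camera images.
- rail: the fixed rail: a black slab 100 x 520 x 10 mm on the worktop, with an aluminium bar along its middle (top 32 mm above the worktop). Origin: middle of the slab's underside, on the worktop. Its y axis runs along the bar, z up, its x axis across it, to the dish side (away from the robot).
- slider_mid (a point): point on the carriage: middle of the ribbed black plate's top while the plate is up, over the rail's midline, 54 mm above the worktop; rides with the carriage, does not sink with the plate. Plate: 40 mm across the rail, 70 mm along it, in a well 74 mm long between two aluminium shoulders, open at both sides across the rail. The carriage ends 58 mm from this point either way along the rail.
- shoulder_left (a point): middle of the inner face (looking to the well) of the shoulder at the rail's +y side, 37 mm from slider_mid, 61 mm above the worktop. The shoulder is 18 mm long, 90 mm across the rail, its top 14 mm above the plate. Fingertips pushed against this face from inside the well move the carriage toward +y of the rail.
- shoulder_right (a point): the same for the shoulder at the rail's -y side; pushing it from inside the well moves the carriage toward -y of the rail
- slider (a joint): position of the carriage along the rail's y axis, m; 0 = middle of the rail, positive toward the rail's +y. With the plate down it runs with under 2 N; with the plate up the brake grips it, and it takes some 10 to 15 N to drag it.
- plate (a joint): how far the plate is pressed down, m: 0 up (brake on), 0.006 fully down (hard end). It takes about 12 N to start it and 14 N to hold it fully down; the brake is off from 0.001 on. It springs up by itself when let go.
- disc_stop_mid (a point): middle of the marked stop: dark steel block, 60 mm across the rail, 24 mm along it, top 62 mm above the worktop, fixed astride the rail, unyielding, toward either end of it. The point lies 36 mm above the worktop on the rail's midline. When the carriage rests against the stop, slider_mid is 70 mm from it along the rail.
- disc_mid (a point): middle of the round steel disc (36 mm, tilted toward the robot) on a pin on top of the marked stop, 80 mm above the worktop; it reaches up to 95 mm
- plain_stop_mid (a point): middle of the other stop: the same block without disc, toward the other end of the rail; not the goal.
- end_cap_left: black end cap, 86 x 3 x 31 mm, on the carriage's outer end face at the rail's +y side (origin as the carriage: at rail level on the midline below slider_mid); not to be touched
- end_cap_right: the same on the outer end face at the rail's -y side; not to be touched
- sample_dish: petri dish, 62 mm wide, 14 mm high, fixed on the carriage's deck 72 mm to the rail's +x side of the plate's middle, underside 40 mm above the worktop; not to be touched
- weight: small brass weight, 24 mm wide, 26 mm high; origin at the middle of its underside; loose, to be left alone
- vial: white screw-cap vial, 27 mm wide, 58 mm high; origin at the middle of its underside; loose, to be left alone
- dropper: clear dropper bottle with black top, 33 mm wide, 100 mm high; origin at the middle of its underside; loose, to be left alone
- small_beaker: small beaker, 60 mm wide, 56 mm high; origin at the middle of its underside; loose, to be left alone
- tape: roll of tape lying flat, 96 mm wide, 25 mm high; origin at the middle of its underside; loose, to be left alone
- marker: marker pen lying flat, 132 mm long; origin at the middle of its underside; loose, to be left alone

How it is judged:
By the outcome, as a careful person would: the job done as asked, in the order asked, and still so for the second after the job is handed in, with the robot touching nothing.
It also fails if it takes over 38 s, if anything falls off the work surface, if the arm or the gripper's body presses on something with over 40 N, if the wrist force passes 120 N, or if a joint passes its speed limit or range.

## Robot

A 6-joint arm with a two-finger parallel gripper is mounted at the origin on a cart in front of the work surface, level with it; the furniture and walls round the work are solid. World frame = base frame: x ahead of the robot, y to its left, z up, the work surface at z = 0. Lengths are in m, angles in rad, forces in N, time in s.
With the tool pointing down it reaches from about 0.4 to 0.825 m from the base axis. Payload 7 kg.
Tool frame: the origin (TCP) lies at the very end of the fingers, on their centre line; the grasp point (between the pads) lies 19 mm behind it (arm.grip_point_offset is the distance from the TCP to the grasp point, in m); z points along the fingers, y is the line along which they close (so a half turn about z gives the same grasp; the last joint's range is limited). The gripper opens to 88 mm and grips with 3 to 60 N. Pads are 19 mm wide; open, the fingers measure 130 mm over their backs; the gripper's body (78 mm by 193 mm) begins 47 mm behind the grasp point.
Start: joints at [1.433, 0.359, 0.012, 0, -1.224, -0.288], TCP at [0.279, 0.615, 0.227] pointing down, gripper open.
Joint ranges: [-3.07, 3.07], [-1.43, 2.12], [-1.02, 1.25], [-3.03, 1.67], [-3.05, -0], [-3.03, 3.03]. Speed limits (rad/s): [2.39, 2.39, 3.01, 3.14, 3.14, 3.14].

## Interface

Orientations are given as [roll, pitch, yaw] about the fixed x, y, z axes, in that order (R = Rz(yaw) Ry(pitch) Rx(roll)).
In Python, from station import arm, cams gives the robot as it stands.
- The arm moves only by the shell command python3 -m handwheel 'ROWS' [FORCE]. ROWS is JSON, a list that holds one entry, the list of rows, each a list of 7 numbers: the shift along the tool's x, y, z normalised to -1 to 1, where 1 is 0.08 m, then the turn, a rotation vector about the tool's x, y, z normalised to -1 to 1, where 1 is 0.5 rad, then the closure in counts, from 0 (fully open) to 255 (shut). In form: [[[x, y, z, wx, wy, wz, hand], ...]]. A call has 1 to 5 rows; each row is the pose to reach, as a shift and turn from the pose commanded when the call began, along the tool's axes at that moment; what a row does not reach only later rows make up. A row lasts 1/8 s, in which the tool goes at most 62.5 mm and 10.7 degrees, less where a joint would pass 70% of its speed; a pose out of reach is approached as far as the arm can. A call with a number of a shift or a turn outside -1 to 1 is refused whole. A call with a gripper value outside its range is refused whole. The fingers move at their own pace and stop on an object; FORCE is the grip in N (left out, the last holds). Time passes only in rows, so rows that repeat a pose let the fingers close. It gives the time, the measured TCP pose, the force, the opening and the grip force at its end, in the units of the state.
- arm.get_state(): the state, without advancing time (a new reading comes with each control period).
- cams.grab_frame(name): name is "scene" or "top" or "wrist"; returns the picture (420x560x3 uint8, blue, green, red); there is no depth.
- cams.camera_info(name): a dict with "camera_matrix" (3x3 intrinsics, pixels), "dist_coeffs" ([k1, k2, p1, p2, k3] as OpenCV has them; the pictures are not rectified), "R" (3x3) and "t" (3): a world point X has camera coordinates R X + t; the wrist camera has in their place "hand_eye" (4x4, takes a point from camera to tool coordinates, whose origin is the TCP and whose axes are the flange's). Camera axes: x right, y down, z forward; pixel columns grow to the right and rows downward; lengths in m; the calibration is good to about 2 mm. A picture is of the moment at which its call begins: read the wrist's pose just before it. camera_info takes no time and is no camera call.
- arm.job_done(): hands the job in; it is judged then, once.
The state is a dict: "t": time; "q": joint angles; "qd": joint speeds; "joint_efforts": joint torques, N m; "eef_pos": TCP position; "ee_rot": TCP orientation; "force": force on the tool from outside, world axes, zero at the start; "moment": the same for the moment, N m; "width": finger opening in m; "gripper_force": force on a finger pad.
Only numpy, scipy, OpenCV 4.12 (cv2) and the standard library are available. Lean on these libraries where they do the work, as an engineer would, in place of code of your own. Each camera call takes 0.05 s, during which the arm holds its last target. There are 200 camera calls.

## Working session

There is one attempt and no reset: what is moved stays moved. The work goes in short steps, Python scripts to look and compute and a shell command to move; the robot and the scene stay as the last step left them, time stands still between calls to the robot, and variables do not carry over. Pictures are saved under pics/ and viewed, at most 10 in all, crops included, and the job is handed in when it is done.

```bash
mkdir -p pics
python3 - <<'E'
from station import arm,cams
import cv2,numpy as np
s=arm.get_state();print(s['t'],s['eef_pos'],s['ee_rot'],s['width'])
a=cams.grab_frame('top');b=cams.grab_frame('scene')
cv2.imwrite('pics/top.png',a);cv2.imwrite('pics/scene.png',b)
for n in('top','scene','wrist'):
  i=cams.camera_info(n);print(n,{k:np.round(v,3).tolist() for k,v in i.items()})
E
```

```text
0.0 [0.27863897 0.61426741 0.22560052] [ 3.13988604e+00 -1.88690368e-04 -4.25914478e-01] 0.0876569225672574
top {'camera_matrix': [[482.451, 0.0, 277.529], [0.0, 482.451, 217.685], [0.0, 0.0, 1.0]], 'dist_coeffs': [-0.106, 0.0, 0.0, 0.0, 0.0], 'R': [[-0.001, -1.0, 0.017], [-0.985, -0.002, -0.17], [0.17, -0.016, -0.985]], 't': [0.177, 0.59, 1.269]}
scene {'camera_matrix': [[385.932, 0.0, 282.078], [0.0, 385.932, 210.588], [0.0, 0.0, 1.0]], 'dist_coeffs': [0.002, 0.0, 0.0, 0.0, 0.0], 'R': [[0.479, -0.878, -0.014], [-0.439, -0.226, -0.869], [0.76, 0.422, -0.494]], 't': [-0.096, 0.354, 0.53]}
wrist {'camera_matrix': [[296.786, 0.0, 279.331], [0.0, 296.786, 212.016], [0.0, 0.0, 1.0]], 'dist_coeffs': [-0.039, 0.0, 0.0, 0.0, 0.0], 'hand_eye': [[0.0, -0.97, -0.243, 0.065], [1.0, 0.0, 0.0, 0.0], [-0.0, -0.243, 0.97, -0.158], [0.0, 0.0, 0.0, 1.0]]}
```

View pics/top.png

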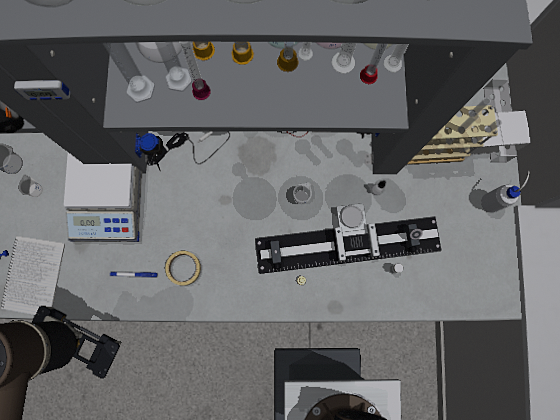

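View pics/scene.png

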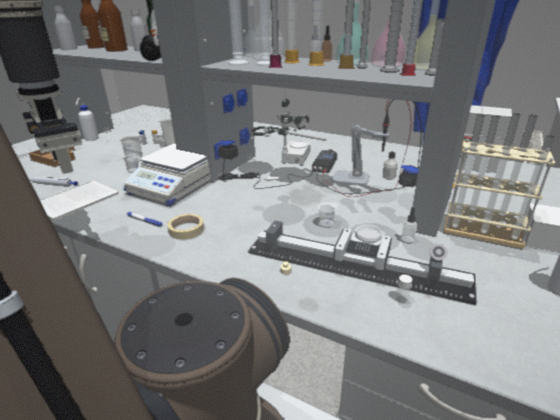

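The top view shows the rail spanning about (257,255) to (440,235). The carriage is at (356,240), the disc stop on the right at (416,235) on the -y side, and the plain stop at (277,250). I'll measure from a crop.

```bash
cat > h.py <<'E'
import numpy as np,cv2
from station import arm,cams
from scipy.spatial.transform import Rotation as Ro
def cast(px,name,z,pose=None):
    i=cams.camera_info(name);K=np.array(i['camera_matrix']);d=np.array(i['dist_coeffs'])
    u=cv2.undistortPoints(np.float64(px).reshape(-1,1,2),K,d).reshape(-1,2)
    v=np.c_[u,np.ones(len(u))]
    if name=='wrist':
        H=np.array(i['hand_eye']);R=Ro.from_euler('xyz',pose[1]).as_matrix()
        C=R@H[:3,3]+pose[0];D=v@(R@H[:3,:3]).T
    else:
        R=np.array(i['R']);C=-R.T@np.array(i['t']);D=v@R
    return C+D*((np.asarray(z,float)-C[2])/D[:,2])[:,None]
E
python3 - <<'E'
from h import *
im=cv2.imread('pics/top.png')
c=im[195:285,245:450];cv2.imwrite('pics/topc.png',cv2.resize(c,None,fx=3.9,fy=3.9,interpolation=cv2.INTER_CUBIC))
# rough landmarks
print(cast([[257,239],[438,217],[440,248],[259,272],[356,241],[416,232],[277,248]],'top',[.01,.01,.01,.01,.054,.08,.062]).round(3))
# shelf-underside candidates at various heights
for z in(.3,.5,.7):print(z,cast([[107,129],[405,129],[405,170]],'top',z).round(3).tolist())
# dark slab mask
g=im.max(2);m=np.zeros_like(g);m[205:280,250:446]=(g[205:280,250:446]<70)*255
p=cv2.findNonZero(m);r=cv2.minAreaRect(p);b=cv2.boxPoints(r);print(b);print(cast(b,'top',.01).round(3))
E
```

```text
[[ 0.536  0.234  0.01 ]
 [ 0.6   -0.283  0.01 ]
 [ 0.511 -0.284  0.01 ]
 [ 0.445  0.228  0.01 ]
 [ 0.526 -0.035  0.054]
 [ 0.547 -0.195  0.08 ]
 [ 0.506  0.179  0.062]]
0.3 [[0.753, 0.575, 0.3], [0.756, -0.113, 0.3], [0.657, -0.108, 0.3]]
0.5 [[0.679, 0.503, 0.5], [0.681, -0.054, 0.5], [0.602, -0.05, 0.5]]
0.7 [[0.605, 0.431, 0.7], [0.607, 0.006, 0.7], [0.546, 0.009, 0.7]]
[[252.79318 212.47449]
 [436.75174 199.59738]
 [441.59653 268.80823]
 [257.63797 281.68533]]
[[ 0.612  0.247  0.01 ]
 [ 0.651 -0.282  0.01 ]
 [ 0.452 -0.286  0.01 ]
 [ 0.418  0.232  0.01 ]]
```

View pics/topc.png

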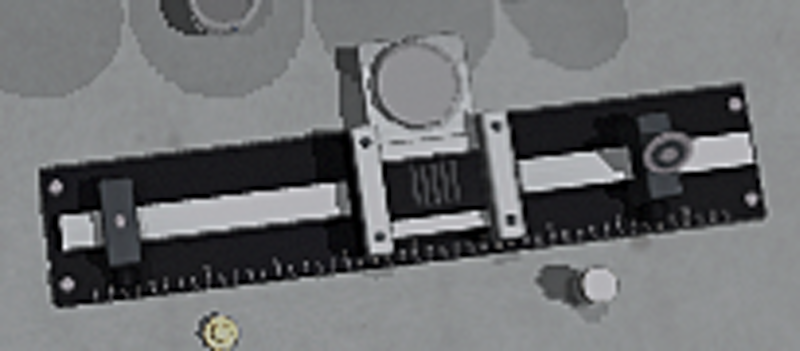

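The crop shows the rail tilted slightly, with the plate between the two bright shoulders. The disc stop is on the right at about (658,155), so the push is toward the rail's -y.

Run:
```python
from h import *
f=lambda L:np.array(L)/3.9+[244.6,194.6]
s=cast(f([[40,168],[745,84],[767,214],[52,305]]),'top',.01);c=s.mean(0)
e=(s[0]+s[3]-s[1]-s[2])/2;yaw=np.arctan2(-e[0],e[1]);print('rail',c,yaw,np.linalg.norm(e))
y=np.array([-np.sin(yaw),np.cos(yaw)]);x=np.array([np.cos(yaw),np.sin(yaw)])
def loc(p):return np.c_[(p[:,:2]-c[:2])@x,(p[:,:2]-c[:2])@y].round(4).tolist()
sh=cast(f([[350,130],[375,128],[392,250],[368,255],[483,115],[507,112],[523,235],[500,240]]),'top',.068)
print(loc(sh),sh.mean(0),loc(sh.mean(0)[None]))
st=cast(f([[636,116],[670,112],[683,192],[650,198]]),'top',.062);print(loc(st),st.mean(0))
m=sh.mean(0)[:2]
o=c[:2]+y*((m-c[:2])@y);print('slider_mid',o, 'travel',(st.mean(0)[:2]-m)@y+.07)
t=arm.get_state();R=Ro.from_euler('xyz',t['ee_rot'])
T=np.r_[o,.15];print('tool shift/0.08',R.inv().apply(T-t['eef_pos'])/.08,'turn/.5',(R.inv()*Ro.from_euler('xyz',[np.pi,0,yaw])).as_rotvec()/.5)
```

```text
rail [ 0.52288707 -0.023095    0.01      ] 0.12177017534443056 0.5213687472004801
[[0.042, 0.0432], [0.0413, 0.0257], [-0.0437, 0.0262], [-0.0451, 0.0431], [0.0412, -0.0505], [0.0413, -0.0675], [-0.0447, -0.0653], [-0.0461, -0.0489]] [ 0.52258505 -0.03498325  0.068     ] [[-0.0017, -0.0118]]
[[0.0283, -0.1595], [0.0282, -0.1842], [-0.0287, -0.1838], [-0.03, -0.1598]] [ 0.54319905 -0.19370843  0.062     ]
slider_mid [ 0.52431598 -0.03477143] travel -0.09005381262929854
tool shift/0.08 [6.14816128 6.11915461 0.95646219] turn/.5 [ 2.86218786e-03  4.82476614e-04 -1.09531375e+00]
```

```bash
M="python3 -m handwheel"
python3 -m handwheel '[[[0.5,0.5,0,0,0,0,255],[1,1,0,0,0,0,255]]]' 20
python3 -m handwheel '[[[0.5,0.5,0,0,0,0,255],[1,1,0,0,0,0,255]]]'
python3 -m handwheel '[[[0.5,0.5,0,0,0,0,255],[1,1,0,0,0,0,255]]]'
```

```text
t: 0.35
eef_pos: [0.3186, 0.5075, 0.2255]
ee_rot: [3.14, -0.0, -0.425]
force: [0.7, -0.2, 1.1]
width: 0.0733
gripper_force: 0.0
t: 0.6
eef_pos: [0.3587, 0.401, 0.2263]
ee_rot: [3.141, 0.0, -0.425]
force: [0.2, -0.0, 0.7]
width: 0.0534
gripper_force: 0.0
t: 0.85
eef_pos: [0.3984, 0.2951, 0.2265]
ee_rot: [3.141, 0.0, -0.425]
force: [0.8, 0.3, 0.3]
width: 0.0333
gripper_force: 0.0
```

```bash
python3 -m handwheel '[[[0.5,0.5,0,0,0,0,255],[1,1,0,0,0,0,255]]]' 
python3 -m handwheel '[[[0.5,0.5,0,0,0,0,255],[1,1,0,0,0,0,255]]]'
python3 -m handwheel '[[[0.5,0.5,0,0,0,0,255],[1,1,0,0,0,0,255]]]'
python3 -m handwheel '[[[0,0,0.1,0,0,-0.35,255],[0,0,0.2,0,0,-0.7,255],[0,0,0.2,0,0,-1,255],[0,0,0.2,0,0,-1,255],[0,0,0.2,0,0,-1,255]]]'
python3 -m handwheel '[[[0,0,0,0,0,-0.09,255],[0,0,0,0,0,-0.09,255]]]'
python3 - <<'E'
from h import *
t=arm.get_state();print(t['t'],t['eef_pos'],t['ee_rot'],t['force'])
cv2.imwrite('pics/w1.png',cams.grab_frame('wrist'))
E
```

```text
t: 1.1
eef_pos: [0.4382, 0.1893, 0.2265]
ee_rot: [-3.141, 0.0, -0.425]
force: [1.7, 0.7, 0.9]
width: 0.0131
gripper_force: 0.0
t: 1.35
eef_pos: [0.4781, 0.0834, 0.2266]
ee_rot: [-3.141, -0.0, -0.425]
force: [0.7, 0.2, -0.2]
width: 0.0012
gripper_force: 0.0
t: 1.6
eef_pos: [0.5179, -0.0225, 0.2265]
ee_rot: [-3.141, 0.0, -0.426]
force: [1.2, 1.3, -0.2]
width: 0.0003
gripper_force: 0.0
t: 2.22
eef_pos: [0.5176, -0.0206, 0.2105]
ee_rot: [-3.142, 0.0, 0.071]
force: [0.0, 0.3, -0.1]
width: 0.0006
gripper_force: 0.0
t: 2.48
eef_pos: [0.5177, -0.0206, 0.2106]
ee_rot: [-3.142, -0.0, 0.117]
force: [-0.6, 0.3, -0.6]
width: 0.0003
gripper_force: 0.0
2.475 [ 0.51769448 -0.02061504  0.21064027] [-3.14155611e+00 -1.25637357e-04  1.17211018e-01] [-0.64531045  0.25288865 -0.59617249]
```

View pics/w1.png

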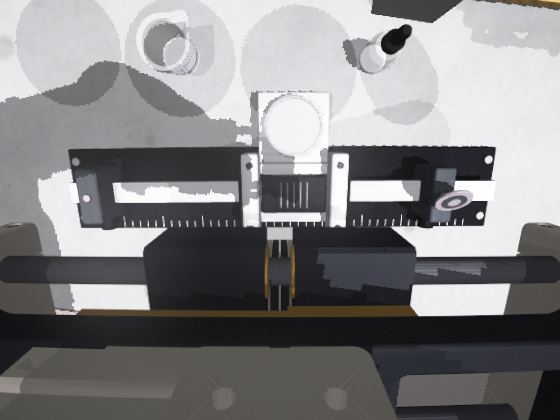

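The wrist view shows the well between the shoulder inner edges at columns 259 and 331. Shoulder tops span rows 153–227, the disc is at (455,201), and the stop top spans columns 433–456.

Run:
```python
from h import *
p=(np.array([0.51769448,-0.02061504,0.21064027]),[-3.14155611,-1.25637e-04,1.17211018e-01])
q=cast([[243,153],[257,153],[242,227],[258,227],[331,153],[346,153],[331,227],[349,227]],'wrist',.068,p);print(q.round(4).tolist(),q.mean(0))
st=cast([[433,168],[456,168],[432,221],[458,221]],'wrist',.062,p);print(st.round(3).tolist(),st.mean(0))
s=cast([[70,150],[495,147],[485,227],[80,228]],'wrist',.01,p);e=(s[0]+s[3]-s[1]-s[2])/2;print(s.mean(0),np.arctan2(-e[0],e[1]),np.linalg.norm(e))
y=e[:2]/np.linalg.norm(e);print('travel',(st.mean(0)-q.mean(0))[:2]@y+.07)
t=arm.get_state();R=Ro.from_euler('xyz',t['ee_rot'])
for T in ([.5243,-.0348,.075],np.r_[q.mean(0)[:2],.075]):print(R.inv().apply(np.array(T)-t['eef_pos'])/.08)
```

```text
[[0.5631, 0.0211, 0.068], [0.5647, 0.0073, 0.068], [0.4863, 0.0154, 0.068], [0.4883, -0.0014, 0.068], [0.5734, -0.066, 0.068], [0.5752, -0.0809, 0.068], [0.4973, -0.0781, 0.068], [0.4995, -0.0971, 0.068]] [ 0.53095194 -0.03496289  0.068     ]
[[0.571, -0.175, 0.062], [0.574, -0.199, 0.062], [0.515, -0.188, 0.062], [0.518, -0.217, 0.062]] [ 0.54463867 -0.19468495  0.062     ]
[ 0.52224682 -0.02418686  0.01      ] 0.1220294692013248 0.5173278109990923
travel -0.0902003512734339
[0.06106919 0.18608437 1.69570605]
[0.14341315 0.19780704 1.6957191 ]
```

```bash
python3 -m handwheel '[[[0.04,0.1,0.5,0,0,-0.01,255],[0.07,0.19,1,0,0,-0.01,255],[0.07,0.19,1,0,0,-0.01,255]]]' 
python3 -m handwheel '[[[0,0,0.4,0,0,0,255],[0,0,0.7,0,0,0,255],[0,0,0.7,0,0,0,255]]]'
python3 - <<'E'
from h import *
t=arm.get_state();print(t['t'],t['eef_pos'],t['ee_rot'],t['force'])
a=cams.grab_frame('wrist');b=cams.grab_frame('scene')[200:310,230:490]
cv2.imwrite('pics/w2.png',np.vstack([a[40:330],cv2.resize(b,(560,237))]))
E
```

```text
t: 2.9
eef_pos: [0.5231, -0.0358, 0.1281]
ee_rot: [3.141, 0.006, 0.122]
force: [0.1, -0.3, 0.3]
width: 0.0005
gripper_force: 0.0
t: 3.28
eef_pos: [0.5249, -0.035, 0.0748]
ee_rot: [3.141, 0.001, 0.124]
force: [-0.6, -0.5, -0.2]
width: 0.0002
gripper_force: 0.0
3.275 [ 0.52486228 -0.03500202  0.07482225] [3.14117364e+00 1.40862654e-03 1.23666494e-01] [-0.63084368 -0.49437029 -0.17054057]
```

View pics/w2.png

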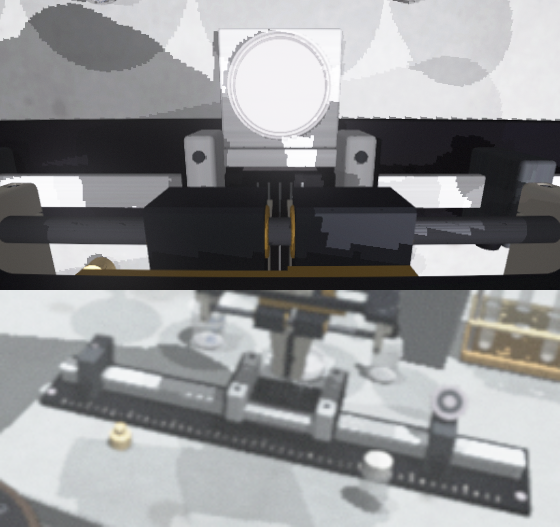

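The fingers are centred above the well (wrist view column 280, shoulders at 200 and 360), with the dish clear beyond. Next I'll press gently.

```bash
python3 -m handwheel '[[[0,0,0.12,0,0,0,255],[0,0,0.22,0,0,0,255],[0,0,0.24,0,0,0,255],[0,0,0.26,0,0,0,255],[0,0,0.28,0,0,0,255]]]' 
python3 -m handwheel '[[[0,0,0.015,0,0,0,255],[0,0,0.015,0,0,0,255],[0,0,0.015,0,0,0,255]]]'
```

```text
t: 4.0
eef_pos: [0.5251, -0.0353, 0.0531]
ee_rot: [3.141, 0.0, 0.125]
force: [-4.2, 0.6, 11.7]
width: 0.0007
gripper_force: 5.9
t: 4.38
eef_pos: [0.5251, -0.0354, 0.0521]
ee_rot: [3.141, -0.0, 0.125]
force: [-3.8, -0.6, 12.5]
width: 0.0003
gripper_force: 6.0
```

```bash
python3 -m handwheel '[[[0,0,0.015,0,0,0,255],[0,0,0.03,0,0,0,255],[0,0,0.03,0,0,0,255],[0,0,0.03,0,0,0,255]]]'
```

```text
t: 4.88
eef_pos: [0.5251, -0.0353, 0.0498]
ee_rot: [3.141, -0.0, 0.125]
force: [-5.0, -0.0, 12.7]
width: 0.0006
gripper_force: 6.4
```

```bash
python3 -m handwheel '[[[0,0.08,0.008,0,0,0,255],[0,0.16,0.008,0,0,0,255],[0,0.24,0.008,0,0,0,255],[0,0.32,0.008,0,0,0,255],[0,0.32,0.008,0,0,0,255]]]'
python3 - <<'E'
from h import *
b=cams.grab_frame('scene')[200:310,230:490]
cv2.imwrite('pics/s3.png',cv2.resize(b,None,fx=3,fy=3))
E
```

```text
t: 5.5
eef_pos: [0.5283, -0.0613, 0.0492]
ee_rot: [3.141, -0.0, 0.124]
force: [-5.2, -0.7, 12.9]
width: 0.0004
gripper_force: 6.5
```

View pics/s3.png

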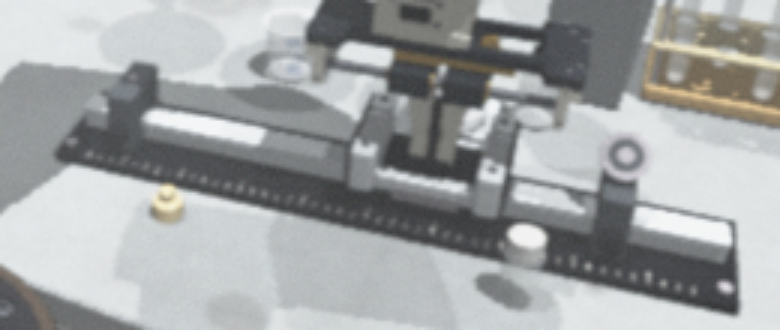

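The carriage travels with the fingers, the plate is down, and the gap to the disc stop is shrinking. I'll continue.

```bash
python3 -m handwheel '[[[0,0.09,0,0,0,0,255],[0,0.18,0,0,0,0,255],[0,0.27,0,0,0,0,255],[0,0.36,0,0,0,0,255],[0,0.45,0,0,0,0,255]]]'
python3 -m handwheel '[[[0,0.06,0,0,0,0,255],[0,0.12,0,0,0,0,255],[0,0.18,0,0,0,0,255],[0,0.22,0,0,0,0,255],[0,0.26,0,0,0,0,255]]]'
python3 -m handwheel '[[[0,0.03,0,0,0,0,255],[0,0.06,0,0,0,0,255],[0,0.09,0,0,0,0,255],[0,0.11,0,0,0,0,255],[0,0.13,0,0,0,0,255]]]'
```

```text
t: 6.18
eef_pos: [0.5327, -0.0968, 0.0492]
ee_rot: [3.141, -0.0, 0.125]
force: [-5.1, 0.7, 13.7]
width: 0.0005
gripper_force: 6.5
t: 6.8
eef_pos: [0.5352, -0.1174, 0.0492]
ee_rot: [3.141, -0.0, 0.125]
force: [-5.2, -0.0, 13.1]
width: 0.0005
gripper_force: 6.5
t: 7.42
eef_pos: [0.5371, -0.1262, 0.0492]
ee_rot: [-3.141, -0.002, 0.124]
force: [-4.5, 9.2, 13.1]
width: 0.0004
gripper_force: 6.4
```

The lateral force rose to 9 N after 91.6 mm of travel, so the carriage is at the stop. I'll ease the push to a few newtons and check.

```bash
python3 -m handwheel '[[[0,-0.005,0,0,0,0,255],[0,-0.005,0,0,0,0,255]]]'
python3 - <<'E'
from h import *
b=cams.grab_frame('scene')[200:310,230:490]
cv2.imwrite('pics/s4.png',cv2.resize(b,None,fx=3,fy=3))
E
```

```text
t: 7.68
eef_pos: [0.5372, -0.1262, 0.0493]
ee_rot: [-3.141, -0.002, 0.125]
force: [-3.3, 6.2, 12.7]
width: 0.0007
gripper_force: 6.4
```

View pics/s4.png

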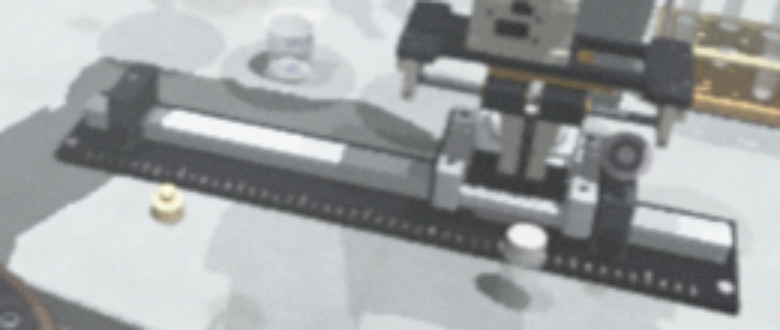

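The carriage sits against the disc stop, with the shoulder at (580,205) adjoining the block at (613,215). I'll lift straight up.

```bash
python3 -m handwheel '[[[0,0,-0.03,0,0,0,255],[0,0,-0.06,0,0,0,255],[0,0,-0.1,0,0,0,255],[0,0,-0.2,0,0,0,255],[0,0,-0.4,0,0,0,255]]]'
python3 -m handwheel '[[[0,0,-0.5,0,0,0,255],[0,0,-1,0,0,0,255],[0,0,-1,0,0,0,255],[0,0,-1,0,0,0,255]]]'
python3 - <<'E'
from h import *
a=cams.grab_frame('wrist');b=cams.grab_frame('scene')[200:310,230:490]
cv2.imwrite('pics/w5.png',np.vstack([a[40:330],cv2.resize(b,(560,237))]))
E
```

```text
t: 8.35
eef_pos: [0.536, -0.127, 0.0801]
ee_rot: [3.142, 0.002, 0.124]
force: [1.5, 0.6, -0.4]
width: 0.0008
gripper_force: 0.0
t: 8.85
eef_pos: [0.5362, -0.1268, 0.1603]
ee_rot: [-3.141, -0.001, 0.124]
force: [-0.8, -0.5, 0.5]
width: 0.0005
gripper_force: 0.0
```

View pics/w5.png

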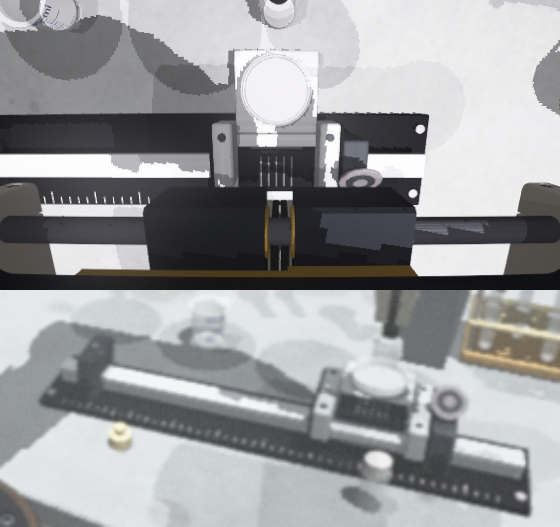

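The wrist view shows the shoulder edge (column 341) meeting the stop (column 343). The plate is up, the other items are undisturbed, and the gripper is clear. Handing in.

```bash
python3 -c "
from station import arm
print(arm.job_done())"
```

```text
the job is handed in; nothing more can be done
None
```

The carriage was pushed with the plate held down until it rested against the disc stop, the plate was released so the brake holds it, the arm moved clear, and the job was handed in at about 9 s; the hand-in returned no verdict.

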